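# Sort the mixed-up pump heads back into their job trays

## Robot

A 6-joint arm with a two-finger parallel gripper is mounted at the origin on the work surface. World frame = base frame: x ahead of the robot, y to its left, z up, the work surface at z = 0. Lengths are in m, angles in degrees, forces in N, time in s.
With the tool pointing down it reaches from about 0.375 to 0.825 m from the base axis. Payload 5.5 kg.
Tool frame: the origin (TCP) lies at the very end of the fingers, on their centre line; the grasp point (between the pads) lies 19 mm behind it (r.grasp_offset is the distance from the TCP to the grasp point, in m); z points along the fingers, y is the line along which they close (so a half turn about z gives the same grasp; the last joint's range is limited). The gripper opens to 85 mm and grips with 20 to 120 N. Pads are 22 mm wide; open, the fingers measure 114 mm over their backs; the gripper's body (76 mm by 85 mm) begins 54 mm behind the grasp point. The pads swing forward as they close: fully open they stand 13 mm farther back than shut.
Start: joints at [-73.74, 17.962, -2.699, 69.339, 0, 90], TCP at [0.168, -0.576, 0.231] pointing down, gripper open.
Joint ranges: [-152.73, 152.73], [-39.44, 99.34], [-58.76, 71.6], [-118.89, 123.64], [-81.53, 83.1], [-180, 180]. Speed limits (degrees/s): [136.94, 136.94, 172.46, 180, 180, 180].

## Interface

Orientations are given as [roll, pitch, yaw] about the fixed x, y, z axes, in that order (R = Rz(yaw) Ry(pitch) Rx(roll)).
In Python, from workcell import r gives the robot as it stands.
- The arm moves only by the tool carry_out, never from a script. Its argument "moves" is a list of rows, each a list of 7 numbers: the shift along the tool's x, y, z in mm, then the turn, a rotation vector about the tool's x, y, z in rad, then the opening, from 0 (shut) to 1 (fully open). A call has 1 to 20 rows; each row shifts and turns the commanded pose from where the row before left it, along the tool's axes as they then stand; what a row does not reach is not made up. A row lasts 1/10 s, in which the tool goes at most 50 mm and 8.59 degrees, less where a joint would pass 70% of its speed; a pose out of reach is approached as far as the arm can. A call with a gripper value outside its range is refused whole. The fingers move at their own pace and stop on an object; "force" is the grip in N (left out, the last holds). Time passes only in rows, so rows that do not move let the fingers close. It gives the time, the measured TCP pose, the force, the opening and the grip force at its end, in the units of the state.
- r.state(): the state, without advancing time (a new reading comes with each control period).
- r.camera(name): name is "scene" or "side" or "wrist"; returns the picture (384x512x3 uint8, red, green, blue); there is no depth.
- r.calibration(name): a dict with "intrinsics" (3x3 intrinsics, pixels), "rvec" (rotation vector, rad) and "tvec" (3), from world to camera coordinates, as OpenCV has them. Camera axes: x right, y down, z forward; pixel columns grow to the right and rows downward; lengths in m; the calibration is good to about 2 mm. A picture is of the moment at which its call begins: read the wrist's pose just before it. calibration takes no time and is no camera call; for the wrist camera it gives the pose at the moment of the call.
- r.close_job(): hands the job in; it is judged then, once.
The state is a dict: "t": time; "q": joint angles; "qd": joint speeds; "tau": joint torques, N m; "tool_pos": TCP position; "ee_rot": TCP orientation; "contact_force": force on the tool from outside, world axes, zero at the start; "ft_torque": the same for the moment, N m; "opening": finger opening in m; "grasp_force": force on a finger pad.
Only numpy, scipy, OpenCV 4.12 (cv2) and the standard library are available. Lean on these libraries where they do the work, as an engineer would, in place of code of your own. Each camera call takes 0.05 s, during which the arm holds its last target. There are 200 camera calls.

## Task

The three pump heads have been put back in one another's job trays. Using the empty black tray as the free spot on the way, move each head to the tray of the colour of its cap, so that all three stand upright on the floors of their own trays, released, and the black tray is empty again. Keep the heads upright all the time, and do not disturb the green tin, the cardboard box or the brass ring on the bench.

Things in the scene. Friction and masses are not known exactly. Their poses are not given: they have to be found in the camera images.
- red_head_center (a point): Injection-pump head with a red plastic cap on top: an upright stepped steel cylinder, 80 mm tall, about 0.4 kg, loose. Foot flange 54 mm in diameter and 12 mm thick; above it a round barrel 40 mm in diameter (the place to grip) from 14 to 60 mm above the underside; red cap 34 mm in diameter on top. The point is on its axis half-way up, 40 mm above its underside; z runs up along the axis.
- yellow_head_center (a point): Injection-pump head with a yellow plastic cap on top: an upright stepped steel cylinder, 80 mm tall, about 0.4 kg, loose. Foot flange 54 mm in diameter and 12 mm thick; above it a round barrel 40 mm in diameter (the place to grip) from 14 to 60 mm above the underside; yellow cap 34 mm in diameter on top. The point is on its axis half-way up, 40 mm above its underside; z runs up along the axis.
- blue_head_center (a point): Injection-pump head with a blue plastic cap on top: an upright stepped steel cylinder, 80 mm tall, about 0.4 kg, loose. Foot flange 54 mm in diameter and 12 mm thick; above it a round barrel 40 mm in diameter (the place to grip) from 14 to 60 mm above the underside; blue cap 34 mm in diameter on top. The point is on its axis half-way up, 40 mm above its underside; z runs up along the axis.
- red_tray: Square open red plastic tray, fixed to the bench, 86 x 86 mm outside, 78 x 78 mm inside, walls 4 mm thick, rim 18 mm above the bench, inner floor 4 mm above the bench. Home of the head with the red cap; at the start it holds a head of another colour. Origin at the centre of its underside, on the bench; z up.
- yellow_tray: Square open yellow plastic tray, fixed to the bench, 86 x 86 mm outside, 78 x 78 mm inside, walls 4 mm thick, rim 18 mm above the bench, inner floor 4 mm above the bench. Home of the head with the yellow cap; at the start it holds a head of another colour. Origin at the centre of its underside, on the bench; z up.
- blue_tray: Square open blue plastic tray, fixed to the bench, 86 x 86 mm outside, 78 x 78 mm inside, walls 4 mm thick, rim 18 mm above the bench, inner floor 4 mm above the bench. Home of the head with the blue cap; at the start it holds a head of another colour. Origin at the centre of its underside, on the bench; z up.
- black_tray: Square open black plastic tray, fixed to the bench, 86 x 86 mm outside, 78 x 78 mm inside, walls 4 mm thick, rim 18 mm above the bench, inner floor 4 mm above the bench. Empty at the start: the free spot. Origin at the centre of its underside, on the bench; z up.
- tin_center (a point): Bystander: round green tin with a steel lid, 67 mm in diameter, 64 mm tall, loose, on the bench. The point is at its centre, half-way up (32 mm).
- parts_box_center (a point): Bystander: small closed cardboard box with a paper band, 80 x 60 x 50 mm (x, y, z), loose, on the bench. The point is at its centre.
- bearing: Bystander: small brass ring lying flat on the bench, 36 mm outside diameter, 12 mm tall, loose. Origin at the centre of its underside.
Mind the look-alikes: they are no part of the job. Several things have the shape of the blue_tray; the one meant has the colours described above.

How it is judged (in metres and radians):
On the way:
1. one of the pump heads stands upright in the black tray (((horizontal distance between red_head_center and black_tray below 0.02 m and z of red_head_center in the frame of black_tray between 0.038 and 0.05 m and angle between red_head_center's own z axis and vertical below 0.12 rad and linear speed of red_head below 0.03 m/s) or (horizontal distance between yellow_head_center and black_tray below 0.02 m and z of yellow_head_center in the frame of black_tray between 0.038 and 0.05 m and angle between yellow_head_center's own z axis and vertical below 0.12 rad and linear speed of yellow_head below 0.03 m/s) or (horizontal distance between blue_head_center and black_tray below 0.02 m and z of blue_head_center in the frame of black_tray between 0.038 and 0.05 m and angle between blue_head_center's own z axis and vertical below 0.12 rad and linear speed of blue_head below 0.03 m/s))), for 0.2 s.
At the end, for the whole second after the job is handed in: Each head stands in the tray of its cap's colour: its axis within 20 mm of the tray's centre (anywhere inside the rim), its centre 38 to 50 mm above the bench (standing on the tray floor), upright within 0.12 rad, at rest and released; the black tray is thus empty (horizontal distance between red_head_center and red_tray below 0.02 m and z of red_head_center in the frame of red_tray between 0.038 and 0.05 m and angle between each of red_head_center, yellow_head_center, blue_head_center's own z axis and vertical below 0.12 rad and linear speed of each of red_head, yellow_head, blue_head below 0.02 m/s and horizontal distance between yellow_head_center and yellow_tray below 0.02 m and z of yellow_head_center in the frame of yellow_tray between 0.038 and 0.05 m and horizontal distance between blue_head_center and blue_tray below 0.02 m and z of blue_head_center in the frame of blue_tray between 0.038 and 0.05 m); the robot touches nothing.
It fails at once if a pump head is tipped (more than 0.6 rad) (angle between any of red_head_center, yellow_head_center, blue_head_center's own z axis and vertical above 0.6 rad).
It fails at once if the tin, the cardboard box or the brass ring is moved by more than 20 mm (distance of any of tin_center, parts_box_center, bearing from where it was at the start of the episode above 0.02 m).
It also fails if it takes over 106 s, if anything falls off the work surface, if the arm or the gripper's body presses on something with over 40 N, if the wrist force passes 120 N, or if a joint passes its speed limit or range.

## Working session

There is one attempt and no reset: what is moved stays moved. The work goes in short steps, Python scripts to look and compute and a tool call to move; the robot and the scene stay as the last step left them, time stands still between calls to the robot, and variables do not carry over. Pictures are saved under pics/ and viewed, at most 14 in all, crops included, and the job is handed in when it is done.

Besides the shell and the picture viewer there is one more tool, called in YAML: its name, and indented under it one key for each argument. carry_out: Moves the arm, as the interface text tells. Its arguments: {"type":"object","properties":{"moves":{"type":"array"},"force":{"type":"number"}},"required":["moves"]}

```bash
mkdir -p pics
cat > h.py <<'E'
from workcell import r
import numpy as np, cv2
def cal(n):
    c=r.calibration(n); return np.array(c["intrinsics"],float),np.array(c["rvec"],float),np.array(c["tvec"],float).ravel()
def pix2w(n,px,z,c=None):
    K,rv,t=c or cal(n); R=cv2.Rodrigues(rv)[0]
    d=R.T@np.linalg.inv(K)@np.array([px[0],px[1],1.]); o=-R.T@t
    return o+d*(z-o[2])/d[2]
def w2pix(n,P,c=None):
    K,rv,t=c or cal(n); return cv2.projectPoints(np.array(P,float).reshape(-1,3),rv,t,K,None)[0].reshape(-1,2)
def save(n,f,scale=1.5,crop=None):
    im=r.camera(n)[:,:,::-1]
    if crop: x0,y0,x1,y1=crop; im=im[y0:y1,x0:x1]
    cv2.imwrite(f,cv2.resize(im,None,fx=scale,fy=scale,interpolation=cv2.INTER_CUBIC))
E
python3 -c "
from h import *
save('scene','pics/a.png');save('side','pics/b.png')
for n in('scene','side'):
  K,rv,t=cal(n);print(n,K.round(1).tolist(),(-cv2.Rodrigues(rv)[0].T@t).round(3))
s=r.state();print(s['tool_pos'],s['ee_rot'],s['opening'],s['t'])"
```

```text
scene [[418.2, 0.0, 264.3], [0.0, 418.2, 186.9], [0.0, 0.0, 1.0]] [1.108 0.111 0.967]
side [[477.6, 0.0, 251.0], [0.0, 477.6, 186.0], [0.0, 0.0, 1.0]] [0.293 0.804 0.689]
[ 0.16784269 -0.57549914  0.23051506] [-1.79910576e+02 -8.91169671e-04  1.62596530e+01] 0.08575540163765921 0.1
```

View pics/a.png

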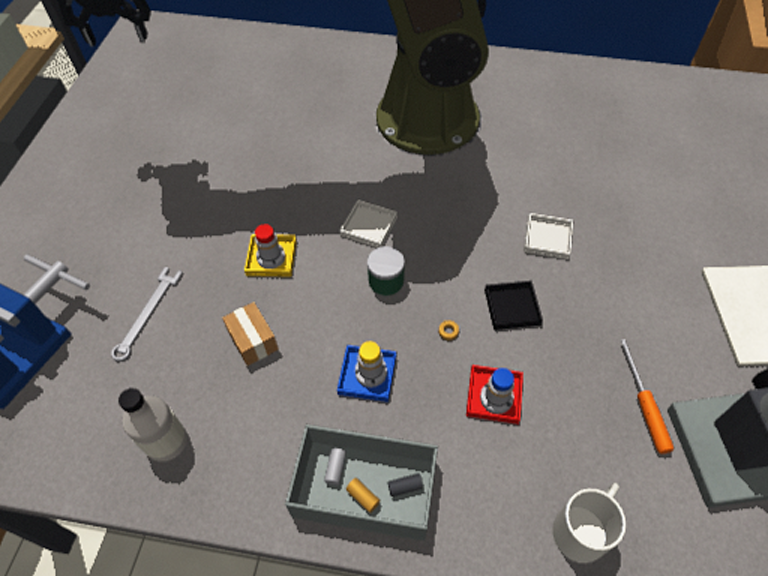

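View pics/b.png

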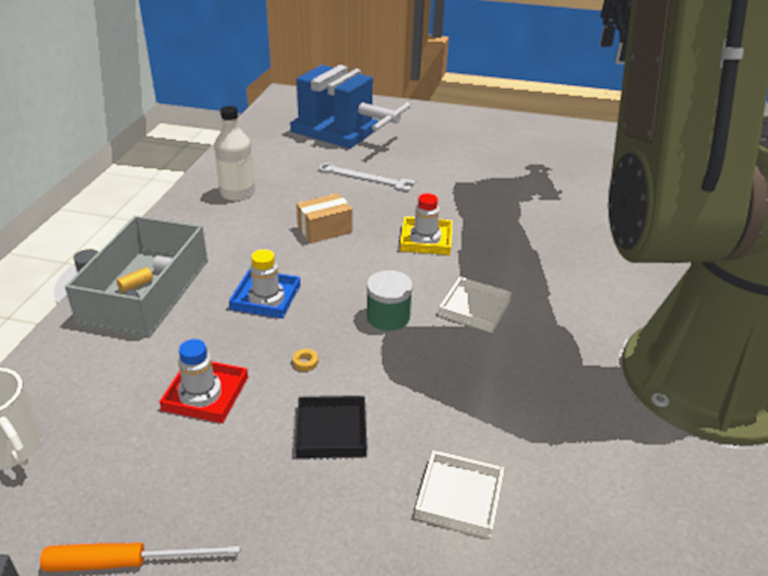

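The look-alikes for the trays are the white trays at scene (368,223) and (549,236), plus the grey bin at (363,480). The ones meant are red (495,395), yellow (271,255), blue (367,373) and black (513,305). Red tray holds the blue head, yellow tray holds the red head, and blue tray holds the yellow head. I'll check this in one close crop.

```bash
python3 -c "
from h import *
save('scene','pics/c.png',3.6,(155,145,375,290))"
```

```text
(no output)
```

View pics/c.png

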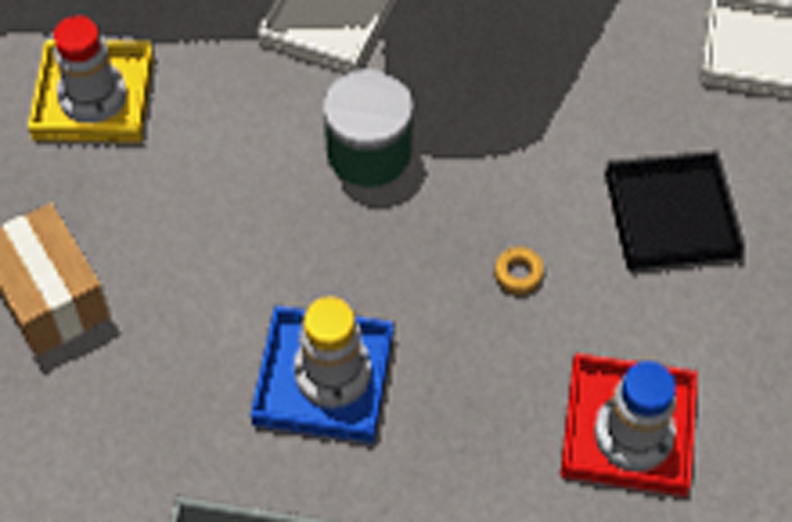

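Choice confirmed. Rim corners in the crop: yellow tray about (47,40),(153,40),(142,133),(31,125), blue about (273,306)…, red about (574,354)…, black about (607,165)…. Cap tops: red head (78,33), yellow head (330,316), blue head (648,381).

```bash
python3 -c "
from h import *
T=dict(yellow=[(47,40),(153,40),(142,133),(31,125)],blue=[(273,306),(394,320),(374,434),(253,421)],red=[(574,354),(697,370),(690,487),(563,473)],black=[(607,165),(716,152),(742,254),(630,263)])
f=lambda p,z:pix2w('scene',(155+(p[0]+.5)/3.6-.5,145+(p[1]+.5)/3.6-.5),z)
for k,v in T.items():
  P=np.array([f(p,.018) for p in v]);e=np.roll(P,-1,0)-P
  print(k,P.mean(0).round(4),np.linalg.norm(e,axis=1).round(3),(np.degrees(np.arctan2(e[:,1],e[:,0]))%90).round(1))
for k,p in dict(red=(78,33),yellow=(330,316),blue=(648,381)).items(): print(k,f(p,.084).round(4))
for k,p,z in (('tin',(369,105),.064),('ring',(520,270),.012),('box',(45,255),.05)): print(k,f(p,z).round(3))
C=cal('side');im=cv2.cvtColor(r.camera('side'),cv2.COLOR_RGB2HSV)
for k,a,q in (('red',(0,8),(428,203)),('yellow',(22,35),(263,260)),('blue',(100,125),(194,352))):
  q=np.array(q)//1.5;m=cv2.inRange(im,(a[0],120,60),(a[1],255,255));y,x=np.nonzero(m);s=(abs(x-q[0])<14)&(abs(y-q[1])<11)
  print('side',k,x[s].mean(),y[s].mean(),pix2w('side',(x[s].mean(),y[s].mean()),.076).round(4))
K,rv,t=cal('wrist');s=r.state();print(s['tool_pos'],(-cv2.Rodrigues(rv)[0].T@t).round(3),K.tolist())"
```

```text
yellow [ 0.4433 -0.2382  0.018 ] [0.085 0.091 0.087 0.084] [9.5 9.3 4.5 8.4]
blue [ 0.6566 -0.0124  0.018 ] [0.087 0.088 0.083 0.089] [2.1 0.6 2.9 3.3]
red [0.6596 0.2011 0.018 ] [0.086 0.087 0.084 0.089] [ 1.2 89.9  2.8  0.9]
black [0.4835 0.2195 0.018 ] [0.085 0.09  0.083 0.086] [17.6 14.6 14.7 16. ]
red [ 0.4455 -0.2383  0.084 ]
yellow [ 0.6495 -0.007   0.084 ]
blue [0.6621 0.2036 0.084 ]
tin [ 0.461 -0.014  0.064]
ring [0.552 0.113 0.012]
box [ 0.617 -0.219  0.05 ]
side red 284.7983870967742 133.9516129032258 [ 0.4431 -0.242   0.076 ]
side yellow 174.954802259887 172.5536723163842 [ 0.6494 -0.0082  0.076 ]
side blue 128.12301587301587 234.1547619047619 [0.6617 0.2051 0.076 ]
[ 0.16789709 -0.57565527  0.23076081] [ 0.246 -0.552  0.371] [[315.67244224528935, 0.0, 253.5801064599445], [0.0, 315.67244224528935, 193.38985580586981], [0.0, 0.0, 1.0]]
```

carry_out:
  moves:
    - [0,0,0,0,0,0.1419,1]
    - [0,0,0,0,0,0.1419,1]
    - [25,-39,0,0,0,0,1]
    - [25,-39,0,0,0,0,1]
    - [25,-39,0,0,0,0,1]
    - [25,-39,0,0,0,0,1]
    - [25,-39,0,0,0,0,1]
    - [25,-39,0,0,0,0,1]
    - [25,-39,0,0,0,0,1]
    - [25,-39,0,0,0,0,1]
    - [25,-39,0,0,0,0,1]
    - [25,-39,0,0,0,0,1]
    - [25,-39,0,0,0,0,1]
    - [25,-39,0,0,0,0,1]
    - [25,-39,0,0,0,0,1]
    - [25,-39,0,0,0,0,1]
    - [25,-39,0,0,0,0,1]
    - [25,-39,0,0,0,0,1]
    - [0,0,0,0,0,0,1]
    - [0,0,0,0,0,0,1]

```text
t: 2.2
tool_pos: [0.5681, 0.0263, 0.2308]
ee_rot: [-178.9, 0.1, 2.1]
contact_force: [0.4, -0.4, -0.3]
opening: 0.0854
grasp_force: 0.0
```

carry_out:
  moves:
    - [0,0,0,0,0,0.0367,1]
    - [18.8,-35.6,0,0,0,0,1]
    - [18.8,-35.6,0,0,0,0,1]
    - [18.8,-35.6,0,0,0,0,1]
    - [18.8,-35.6,0,0,0,0,1]
    - [18.8,-35.6,0,0,0,0,1]
    - [0,0,40,0,0,0,1]
    - [0,0,40,0,0,0,1]
    - [0,0,0,0,0,0,1]
    - [0,0,0,0,0,0,1]
    - [0,0,0,0,0,0,1]

```text
t: 3.3
tool_pos: [0.6574, 0.1299, 0.1643]
ee_rot: [-174.5, -0.1, 8.5]
contact_force: [1.6, 0.1, -0.4]
opening: 0.0859
grasp_force: 0.0
```

```bash
python3 -c "
from h import *
s=r.state();print(s['tool_pos'],s['ee_rot']);c=cal('wrist')
print(w2pix('wrist',[(.662,.2045,.084),(.66,.201,.018)],c))
save('wrist','pics/d.png')"
```

```text
[0.65742005 0.1298855  0.16428457] [-1.74515658e+02 -8.67997204e-02  8.52763681e+00]
[[168.04698364 180.54833115]
 [196.00047492 163.9905728 ]]
```

View pics/d.png

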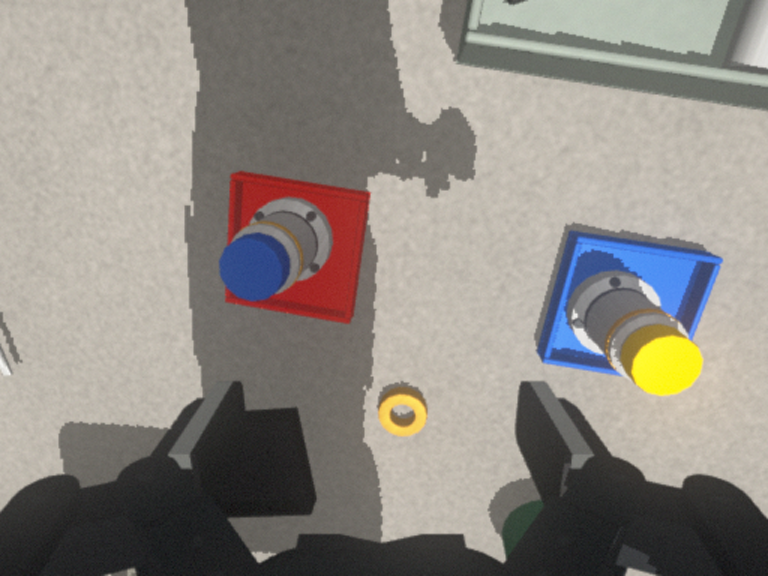

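The blue cap is at (255,266) and was predicted at (252,271), so the measurement holds. The arm fell short though, and it tilted. I'll check the joints.

```bash
python3 -c "
from h import *
s=r.state()
for k in('q','qd','tau','tool_pos','ee_rot','contact_force'):print(k,np.round(s[k],2))"
```

```text
q [  8.49  27.16   1.73  64.45   5.49 179.94]
qd [ 0.32 -0.02  0.02 -0.26  0.06 -0.06]
tau [ -0.08 -61.7   32.56   0.07   0.38   0.  ]
tool_pos [0.66 0.13 0.16]
ee_rot [-1.7451e+02 -1.3000e-01  8.5500e+00]
contact_force [-0.24 -0.25  0.4 ]
```

carry_out:
  moves:
    - [0,0,0,0,0,0,1]
    - [0,0,0,0,0,0,1]
    - [0,0,0,0,0,0,1]
    - [0,0,0,0,0,0,1]
    - [0,0,0,0,0,0,1]

```text
t: 3.85
tool_pos: [0.6561, 0.1309, 0.1616]
ee_rot: [-174.5, 0.1, 8.6]
contact_force: [0.3, 0.0, 1.0]
opening: 0.0854
grasp_force: 0.0
```

Joint 6 ran into its 180° limit, since yaw = q1 − q6 + 180. I'll level the tool and turn to yaw 90, which keeps q6 between about 60 and 115 over all the trays.

carry_out:
  moves:
    - [0,0,0,-0.096,0,0,1]
    - [0,0,0,0,0,-0.142,1]
    - [0,0,0,0,0,-0.142,1]
    - [0,0,0,0,0,-0.142,1]
    - [0,0,0,0,0,-0.142,1]
    - [0,0,0,0,0,-0.142,1]
    - [0,0,0,0,0,-0.142,1]
    - [0,0,0,0,0,-0.142,1]
    - [0,0,0,0,0,-0.142,1]
    - [0,0,0,0,0,-0.142,1]
    - [0,0,0,0,0,-0.142,1]
    - [37,3,0,0,0,0,1]
    - [37,3,0,0,0,0,1]
    - [0,0,0,0,0,0,1]
    - [0,0,0,0,0,0,1]
    - [0,0,0,0,0,0,1]

```text
t: 5.45
tool_pos: [0.6624, 0.1921, 0.162]
ee_rot: [-179.8, -0.6, 91.3]
contact_force: [-0.0, -1.7, 0.1]
opening: 0.0847
grasp_force: 0.0
```

carry_out:
  moves:
    - [0,0,0,0,-0.01,0.023,1]
    - [12.4,0,0,0,0,0,1]
    - [0,0,30,0,0,0,1]
    - [0,0,20,0,0,0,1]
    - [0,0,0,0,0,0,1]
    - [0,0,0,0,0,0,1]
    - [0,0,0,0,0,0,1]
    - [0,0,0,0,0,0,1]

```text
t: 6.25
tool_pos: [0.6634, 0.2054, 0.1139]
ee_rot: [-179.9, -0.1, 90.0]
contact_force: [0.7, -0.4, -0.1]
opening: 0.0852
grasp_force: 0.0
```

Well placed. Next I go down 85 mm to z ≈ 0.028, close, and lift a little.

carry_out:
  force: 50
  moves:
    - [0,0,30,0,0,0,1]
    - [0,0,30,0,0,0,1]
    - [0,0,20,0,0,0,1]
    - [0,0,6,0,0,0,1]
    - [0,0,0,0,0,0,1]
    - [0,0,0,0,0,0,1]
    - [0,0,0,0,0,0,0]
    - [0,0,0,0,0,0,0]
    - [0,0,0,0,0,0,0]
    - [0,0,0,0,0,0,0]
    - [0,0,0,0,0,0,0]
    - [0,0,0,0,0,0,0]
    - [0,0,0,0,0,0,0]
    - [0,0,0,0,0,0,0]

```text
t: 7.65
tool_pos: [0.6625, 0.2053, 0.0272]
ee_rot: [-179.9, -0.0, 90.0]
contact_force: [-2.1, -0.4, 5.5]
opening: 0.0383
grasp_force: 51.5
```

carry_out:
  moves:
    - [0,0,-20,0,0,0,0]
    - [0,0,-30,0,0,0,0]
    - [0,0,-30,0,0,0,0]
    - [0,0,-20,0,0,0,0]
    - [3,-36,0,0,0,0,0]
    - [3,-36,0,0,0,0,0]
    - [3,-36,0,0,0,0,0]
    - [3,-36,0,0,0,0,0]
    - [3,-36,0,0,0,0,0]
    - [0,0,0,0,0,0,0]
    - [0,0,0,0,0,0,0]
    - [0,0,0,0,0,0,0]
    - [0,0,0,0,0,0,0]

```text
t: 8.95
tool_pos: [0.4834, 0.2201, 0.1268]
ee_rot: [-179.8, -0.0, 90.0]
contact_force: [0.3, -0.6, -4.1]
opening: 0.0389
grasp_force: 52.6
```

```bash
python3 -c "
from h import *
print(r.state()['q'])
save('side','pics/e.png')"
```

```text
[ 2.44205730e+01  1.45738631e+01 -2.14219129e+01  5.41669003e+01
  8.98291347e-02  1.14446678e+02]
```

View pics/e.png

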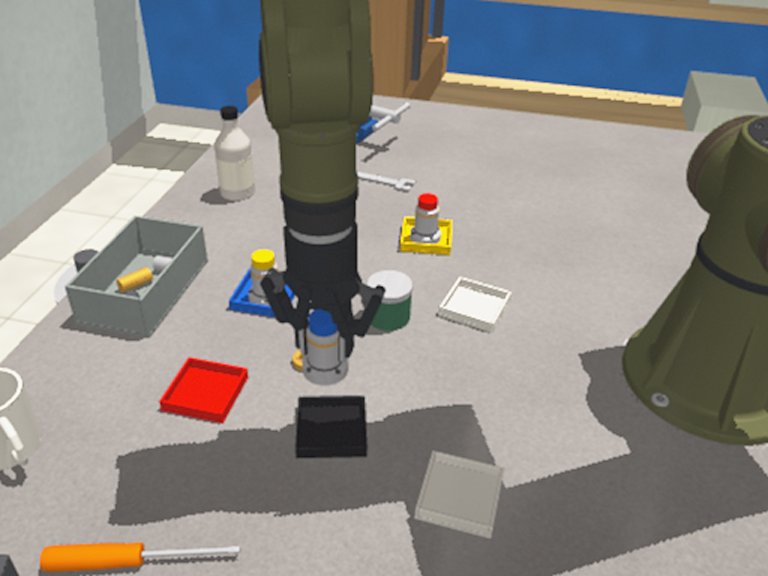

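The blue head hangs upright at (323,345), above the black tray (332,427). The red tray is empty. I lower it to just above the grasp height and release.

carry_out:
  moves:
    - [0,0,30,0,0,0,0]
    - [0,0,30,0,0,0,0]
    - [0,0,20,0,0,0,0]
    - [0,0,10,0,0,0,0]
    - [0,0,5,0,0,0,0]
    - [0,0,4,0,0,0,0]
    - [0,0,0,0,0,0,0]
    - [0,0,0,0,0,0,0]
    - [0,0,0,0,0,0,0]

```text
t: 9.9
tool_pos: [0.4828, 0.2204, 0.0287]
ee_rot: [-179.9, -0.0, 90.0]
contact_force: [0.0, -0.0, -3.7]
opening: 0.0389
grasp_force: 52.5
```

carry_out:
  moves:
    - [0,0,1.3,0,0,0,0]
    - [0,0,0,0,0,0,0]
    - [0,0,0,0,0,0,1]
    - [0,0,0,0,0,0,1]
    - [0,0,0,0,0,0,1]
    - [0,0,0,0,0,0,1]
    - [0,0,0,0,0,0,1]
    - [0,0,0,0,0,0,1]
    - [0,0,0,0,0,0,1]
    - [0,0,0,0,0,0,1]
    - [0,0,0,0,0,0,1]

```text
t: 11.0
tool_pos: [0.4821, 0.2201, 0.0266]
ee_rot: [-179.8, -0.0, 90.0]
contact_force: [-1.0, -0.5, -0.6]
opening: 0.085
grasp_force: 0.0
```

carry_out:
  moves:
    - [0,0,-20,0,0,0,1]
    - [0,0,-35,0,0,0,1]
    - [0,0,-40,0,0,0,1]
    - [0,0,-30,0,0,0,1]
    - [-38.3,-3.1,0,0,0,0,1]
    - [-38.3,-3.1,0,0,0,0,1]
    - [-38.3,-3.1,0,0,0,0,1]
    - [-38.3,-3.1,0,0,0,0,1]
    - [-38.3,-3.1,0,0,0,0,1]
    - [-38.3,-3.1,0,0,0,0,1]
    - [-38.3,-3.1,0,0,0,0,1]
    - [-38.3,-3.1,0,0,0,0,1]
    - [-38.3,-3.1,0,0,0,0,1]
    - [-38.3,-3.1,0,0,0,0,1]
    - [-38.3,-3.1,0,0,0,0,1]
    - [-38.3,-3.1,0,0,0,0,1]
    - [0,0,0,0,0,0,1]
    - [0,0,0,0,0,0,1]
    - [0,0,0,0,0,0,1]

```text
t: 12.9
tool_pos: [0.4452, -0.2387, 0.1515]
ee_rot: [-179.8, -0.1, 90.0]
contact_force: [0.0, 0.4, 0.7]
opening: 0.0856
grasp_force: 0.0
```

```bash
python3 -c "
from h import *
c=cal('wrist')
print(1.5*w2pix('wrist',[(.4445,-.24,.084),(.443,-.238,.018)],c))
save('wrist','pics/f.png');save('side','pics/g.png')"
```

```text
[[380.24989428 319.90925566]
 [378.15695085 275.68085591]]
```

View pics/f.png

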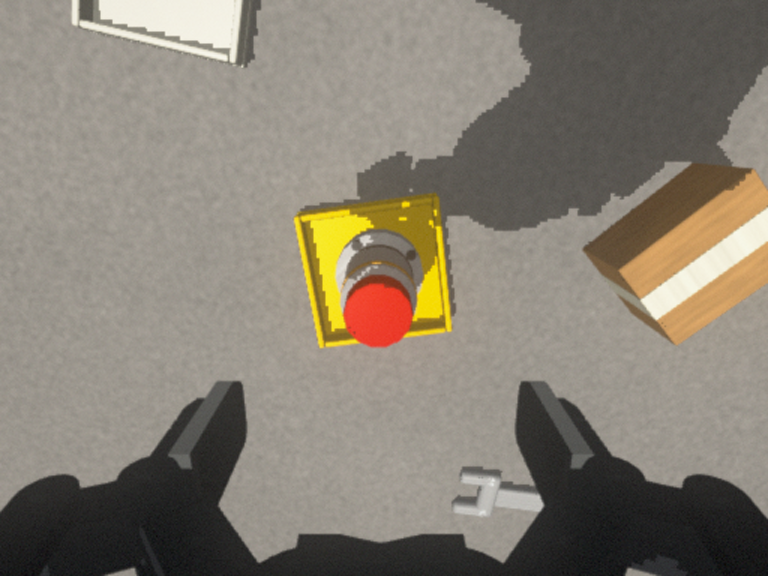

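View pics/g.png

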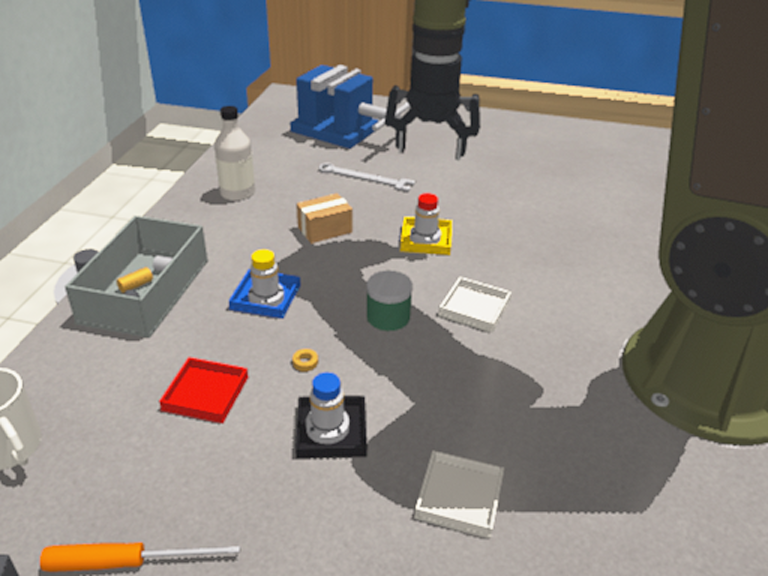

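Wrist view: red cap at (379,311), predicted at (380,320), about 3 mm off, so I nudge y by +1.5. The side view shows the blue head upright in the black tray (327,425) with the bystanders untouched. Going down to grip.

carry_out:
  moves:
    - [1.5,0,30,0,0,0,1]
    - [0,0,35,0,0,0,1]
    - [0,0,30,0,0,0,1]
    - [0,0,20,0,0,0,1]
    - [0,0,9,0,0,0,1]
    - [0,0,0,0,0,0,1]
    - [0,0,0,0,0,0,1]
    - [0,0,0,0,0,0,0]
    - [0,0,0,0,0,0,0]
    - [0,0,0,0,0,0,0]
    - [0,0,0,0,0,0,0]
    - [0,0,0,0,0,0,0]
    - [0,0,0,0,0,0,0]
    - [0,0,0,0,0,0,0]
    - [0,0,0,0,0,0,0]

```text
t: 14.5
tool_pos: [0.445, -0.2383, 0.0284]
ee_rot: [-179.8, 0.0, 90.0]
contact_force: [-1.8, -0.4, 5.2]
opening: 0.0385
grasp_force: 49.9
```

carry_out:
  moves:
    - [0,0,-20,0,0,0,0]
    - [0,0,-35,0,0,0,0]
    - [0,0,-35,0,0,0,0]
    - [0,0,-20,0,0,0,0]
    - [36.6,17.9,0,0,0,0,0]
    - [36.6,17.9,0,0,0,0,0]
    - [36.6,17.9,0,0,0,0,0]
    - [36.6,17.9,0,0,0,0,0]
    - [36.6,17.9,0,0,0,0,0]
    - [36.6,17.9,0,0,0,0,0]
    - [36.6,17.9,0,0,0,0,0]
    - [36.6,17.9,0,0,0,0,0]
    - [36.6,17.9,0,0,0,0,0]
    - [36.6,17.9,0,0,0,0,0]
    - [36.6,17.9,0,0,0,0,0]
    - [36.6,17.9,0,0,0,0,0]
    - [0,0,0,0,0,0,0]
    - [0,0,0,0,0,0,0]
    - [0,0,0,0,0,0,0]

```text
t: 16.4
tool_pos: [0.6591, 0.2003, 0.1361]
ee_rot: [-179.7, 0.0, 90.0]
contact_force: [0.0, -1.1, -4.6]
opening: 0.0388
grasp_force: 52.3
```

carry_out:
  moves:
    - [0,0,30,0,0,0,0]
    - [0,0,30,0,0,0,0]
    - [0,0,25,0,0,0,0]
    - [0,0,12,0,0,0,0]
    - [0,0,6,0,0,0,0]
    - [0,0,4,0,0,0,0]
    - [0,0,0,0,0,0,0]
    - [0,0,0,0,0,0,0]

```text
t: 17.2
tool_pos: [0.6606, 0.2014, 0.0313]
ee_rot: [-179.9, -0.0, 90.0]
contact_force: [0.3, 0.3, -3.0]
opening: 0.0389
grasp_force: 52.2
```

carry_out:
  moves:
    - [0,0,1.5,0,0,0,0]
    - [0,0,1,0,0,0,0]
    - [0,0,0,0,0,0,0]
    - [0,0,0,0,0,0,0]

```text
t: 17.6
tool_pos: [0.6603, 0.2015, 0.0285]
ee_rot: [-179.9, -0.0, 90.0]
contact_force: [-0.8, 0.3, 3.3]
opening: 0.0388
grasp_force: 52.9
```

Touched the floor. Release, rise and go to the yellow head.

carry_out:
  moves:
    - [0,0,0,0,0,0,1]
    - [0,0,0,0,0,0,1]
    - [0,0,0,0,0,0,1]
    - [0,0,0,0,0,0,1]
    - [0,0,0,0,0,0,1]
    - [0,0,0,0,0,0,1]
    - [0,0,0,0,0,0,1]
    - [0,0,-20,0,0,0,1]
    - [0,0,-35,0,0,0,1]
    - [0,0,-35,0,0,0,1]
    - [0,0,-20,0,0,0,1]
    - [-34.7,-1.8,0,0,0,0,1]
    - [-34.7,-1.8,0,0,0,0,1]
    - [-34.7,-1.8,0,0,0,0,1]
    - [-34.7,-1.8,0,0,0,0,1]
    - [-34.7,-1.8,0,0,0,0,1]
    - [-34.7,-1.8,0,0,0,0,1]
    - [0,0,0,0,0,0,1]
    - [0,0,0,0,0,0,1]
    - [0,0,0,0,0,0,1]

```text
t: 19.6
tool_pos: [0.6494, -0.0062, 0.1375]
ee_rot: [-179.8, -0.0, 90.0]
contact_force: [0.1, -0.4, -1.1]
opening: 0.0853
grasp_force: 0.0
```

```bash
python3 -c "
from h import *
c=cal('wrist')
print(1.5*w2pix('wrist',[(.6495,-.0075,.084),(.6566,-.012,.018)],c))
save('wrist','pics/i.png')"
```

```text
[[381.85835214 331.60871057]
 [394.06140012 293.25968449]]
```

View pics/i.png

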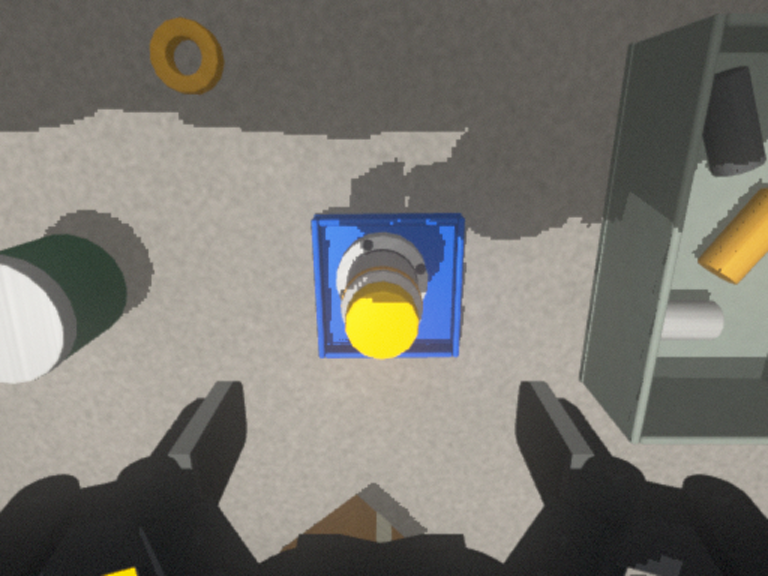

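Yellow cap at (382,320) and blue tray centre at about (389,286), so both sit 2–3 mm farther +y than first measured. The grasp is good as placed with a 1 mm nudge.

carry_out:
  moves:
    - [1.5,0,30,0,0,0,1]
    - [0,0,35,0,0,0,1]
    - [0,0,25,0,0,0,1]
    - [0,0,12,0,0,0,1]
    - [0,0,8,0,0,0,1]
    - [0,0,0,0,0,0,1]
    - [0,0,0,0,0,0,1]
    - [0,0,0,0,0,0,0]
    - [0,0,0,0,0,0,0]
    - [0,0,0,0,0,0,0]
    - [0,0,0,0,0,0,0]
    - [0,0,0,0,0,0,0]
    - [0,0,0,0,0,0,0]
    - [0,0,0,0,0,0,0]
    - [0,0,0,0,0,0,0]

```text
t: 21.15
tool_pos: [0.6496, -0.0056, 0.0284]
ee_rot: [-179.9, -0.0, 90.0]
contact_force: [-1.0, 0.1, 6.4]
opening: 0.0386
grasp_force: 50.7
```

carry_out:
  moves:
    - [0,0,-20,0,0,0,0]
    - [0,0,-35,0,0,0,0]
    - [0,0,-35,0,0,0,0]
    - [0,0,-20,0,0,0,0]
    - [-25.7,-22.9,0,0,0,0,0]
    - [-25.7,-22.9,0,0,0,0,0]
    - [-25.7,-22.9,0,0,0,0,0]
    - [-25.7,-22.9,0,0,0,0,0]
    - [-25.7,-22.9,0,0,0,0,0]
    - [-25.7,-22.9,0,0,0,0,0]
    - [-25.7,-22.9,0,0,0,0,0]
    - [-25.7,-22.9,0,0,0,0,0]
    - [-25.7,-22.9,0,0,0,0,0]
    - [0,0,0,0,0,0,0]
    - [0,0,0,0,0,0,0]
    - [0,0,0,0,0,0,0]

```text
t: 22.75
tool_pos: [0.4434, -0.2363, 0.1378]
ee_rot: [-179.8, -0.1, 90.0]
contact_force: [-0.3, -0.7, -4.7]
opening: 0.039
grasp_force: 52.0
```

carry_out:
  moves:
    - [0,0,30,0,0,0,0]
    - [0,0,30,0,0,0,0]
    - [0,0,25,0,0,0,0]
    - [0,0,12,0,0,0,0]
    - [0,0,6,0,0,0,0]
    - [0,0,4,0,0,0,0]
    - [0,0,1,0,0,0,0]
    - [0,0,0,0,0,0,0]
    - [0,0,0,0,0,0,0]

```text
t: 23.65
tool_pos: [0.4436, -0.2372, 0.031]
ee_rot: [-179.9, 0.0, 90.0]
contact_force: [0.5, 0.3, -4.5]
opening: 0.039
grasp_force: 52.0
```

carry_out:
  moves:
    - [0,0,1.5,0,0,0,0]
    - [0,0,1,0,0,0,0]
    - [0,0,0,0,0,0,0]
    - [0,0,0,0,0,0,0]

```text
t: 24.05
tool_pos: [0.4432, -0.2372, 0.0284]
ee_rot: [-179.8, 0.0, 90.0]
contact_force: [-2.2, 0.9, 6.1]
opening: 0.039
grasp_force: 52.9
```

carry_out:
  moves:
    - [0,0,0,0,0,0,1]
    - [0,0,0,0,0,0,1]
    - [0,0,0,0,0,0,1]
    - [0,0,0,0,0,0,1]
    - [0,0,0,0,0,0,1]
    - [0,0,0,0,0,0,1]
    - [0,0,0,0,0,0,1]
    - [0,0,-20,0,0,0,1]
    - [0,0,-35,0,0,0,1]
    - [0,0,-35,0,0,0,1]
    - [0,0,-20,0,0,0,1]

```text
t: 25.15
tool_pos: [0.4443, -0.2374, 0.1403]
ee_rot: [-179.9, 0.1, 90.0]
contact_force: [0.9, -0.4, 0.3]
opening: 0.0853
grasp_force: 0.0
```

carry_out:
  moves:
    - [38.1,3.25,0,0,0,0,1]
    - [38.1,3.25,0,0,0,0,1]
    - [38.1,3.25,0,0,0,0,1]
    - [38.1,3.25,0,0,0,0,1]
    - [38.1,3.25,0,0,0,0,1]
    - [38.1,3.25,0,0,0,0,1]
    - [38.1,3.25,0,0,0,0,1]
    - [38.1,3.25,0,0,0,0,1]
    - [38.1,3.25,0,0,0,0,1]
    - [38.1,3.25,0,0,0,0,1]
    - [38.1,3.25,0,0,0,0,1]
    - [38.1,3.25,0,0,0,0,1]
    - [0,0,0,0,0,0,1]
    - [0,0,0,0,0,0,1]
    - [0,0,0,0,0,0,1]

```text
t: 26.65
tool_pos: [0.4818, 0.2194, 0.1374]
ee_rot: [-179.8, 0.0, 90.0]
contact_force: [-0.6, -1.1, 0.3]
opening: 0.0857
grasp_force: 0.0
```

```bash
python3 -c "
from h import *
c=cal('wrist');s=r.state();print(s['tool_pos'])
print(1.5*w2pix('wrist',[(.4825,.2195,.084)],c))
save('wrist','pics/j.png');save('scene','pics/k.png')"
```

```text
[0.48179288 0.21942818 0.13739984]
[[383.32713334 328.69122759]]
```

View pics/j.png

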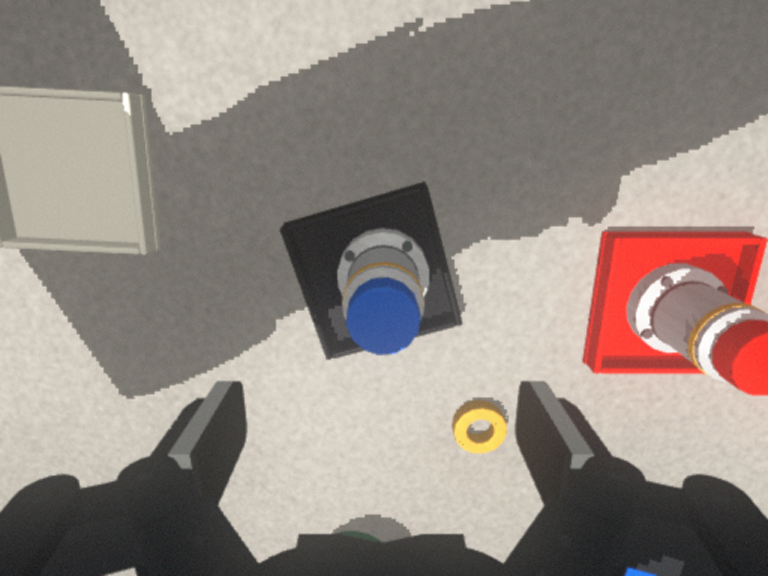

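View pics/k.png

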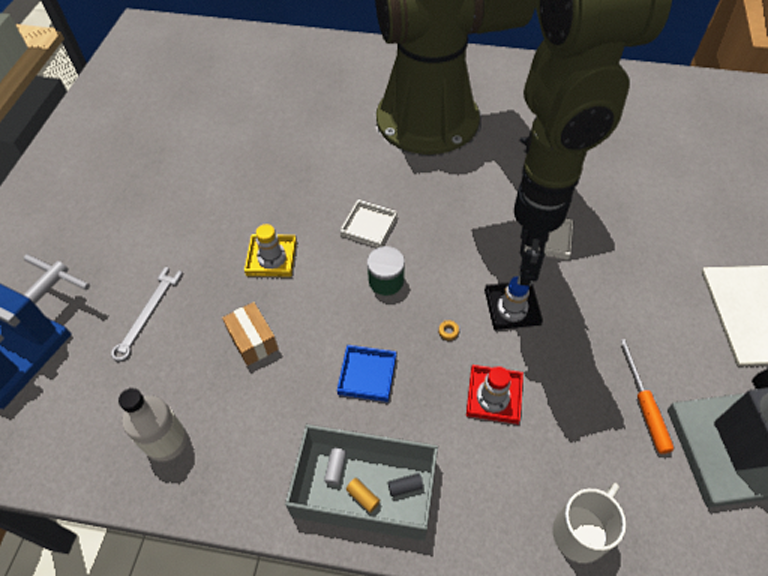

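Yellow and red heads stand in their own trays (scene 268,248 and 495,390), and the blue tray (367,373) is empty. The blue cap is centred at (383,315) in the wrist view. Gripping it.

carry_out:
  moves:
    - [2,0,30,0,0,0,1]
    - [0,0,35,0,0,0,1]
    - [0,0,25,0,0,0,1]
    - [0,0,12,0,0,0,1]
    - [0,0,8,0,0,0,1]
    - [0,0,0,0,0,0,1]
    - [0,0,0,0,0,0,1]
    - [0,0,0,0,0,0,0]
    - [0,0,0,0,0,0,0]
    - [0,0,0,0,0,0,0]
    - [0,0,0,0,0,0,0]
    - [0,0,0,0,0,0,0]
    - [0,0,0,0,0,0,0]
    - [0,0,0,0,0,0,0]
    - [0,0,0,0,0,0,0]

```text
t: 28.25
tool_pos: [0.4824, 0.2226, 0.0284]
ee_rot: [-179.9, -0.0, 90.0]
contact_force: [-0.2, -0.7, 5.6]
opening: 0.0392
grasp_force: 50.9
```

carry_out:
  moves:
    - [0,0,-20,0,0,0,0]
    - [0,0,-35,0,0,0,0]
    - [0,0,-35,0,0,0,0]
    - [0,0,-20,0,0,0,0]
    - [-29,21.6,0,0,0,0,0]
    - [-29,21.6,0,0,0,0,0]
    - [-29,21.6,0,0,0,0,0]
    - [-29,21.6,0,0,0,0,0]
    - [-29,21.6,0,0,0,0,0]
    - [-29,21.6,0,0,0,0,0]
    - [-29,21.6,0,0,0,0,0]
    - [-29,21.6,0,0,0,0,0]
    - [0,0,0,0,0,0,0]
    - [0,0,0,0,0,0,0]
    - [0,0,0,0,0,0,0]

```text
t: 29.75
tool_pos: [0.6537, -0.009, 0.1359]
ee_rot: [-179.7, -0.0, 90.0]
contact_force: [-0.7, 0.9, -3.7]
opening: 0.0388
grasp_force: 52.0
```

carry_out:
  moves:
    - [0,1,30,0,0,0,0]
    - [0,0,30,0,0,0,0]
    - [0,0,25,0,0,0,0]
    - [0,0,12,0,0,0,0]
    - [0,0,6,0,0,0,0]
    - [0,0,3,0,0,0,0]
    - [0,0,1,0,0,0,0]
    - [0,0,0,0,0,0,0]
    - [0,0,0,0,0,0,0]

```text
t: 30.65
tool_pos: [0.6564, -0.0096, 0.031]
ee_rot: [-179.9, -0.0, 90.0]
contact_force: [0.0, 0.0, -4.7]
opening: 0.0389
grasp_force: 52.0
```

carry_out:
  moves:
    - [0,0,1.5,0,0,0,0]
    - [0,0,1,0,0,0,0]
    - [0,0,0,0,0,0,0]
    - [0,0,0,0,0,0,0]

```text
t: 31.05
tool_pos: [0.6561, -0.0097, 0.0284]
ee_rot: [-179.9, -0.0, 90.0]
contact_force: [-2.5, -0.5, 5.2]
opening: 0.0385
grasp_force: 52.9
```

carry_out:
  moves:
    - [0,0,0,0,0,0,1]
    - [0,0,0,0,0,0,1]
    - [0,0,0,0,0,0,1]
    - [0,0,0,0,0,0,1]
    - [0,0,0,0,0,0,1]
    - [0,0,0,0,0,0,1]
    - [0,0,0,0,0,0,1]
    - [0,0,-20,0,0,0,1]
    - [0,0,-35,0,0,0,1]
    - [0,0,-35,0,0,0,1]
    - [0,0,-35,0,0,0,1]
    - [0,0,-35,0,0,0,1]
    - [0,0,0,0,0,0,1]
    - [0,0,0,0,0,0,1]
    - [0,0,0,0,0,0,1]

```text
t: 32.55
tool_pos: [0.6554, -0.0096, 0.1861]
ee_rot: [-179.7, -0.0, 90.0]
contact_force: [-1.0, 0.1, -0.4]
opening: 0.0853
grasp_force: 0.0
```

```bash
python3 -c "
from h import *
save('side','pics/l.png')"
```

```text
(no output)
```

View pics/l.png

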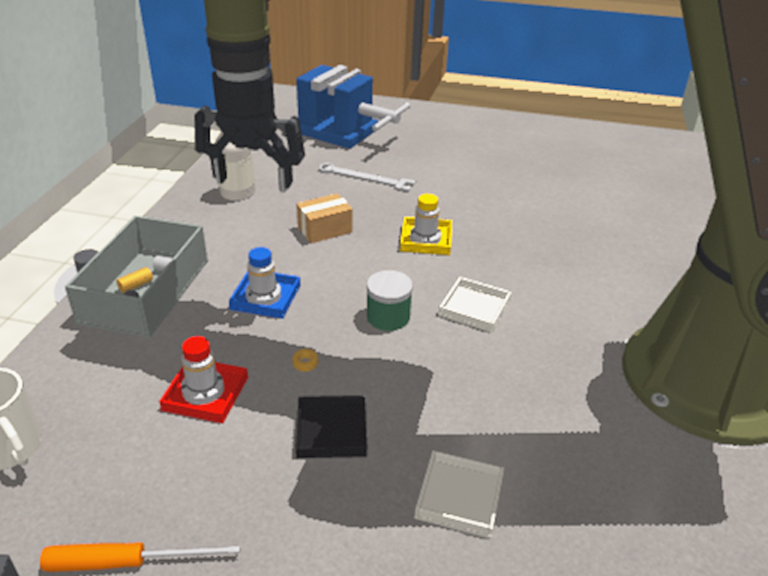

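All three heads stand upright in their own trays: blue (262,285), red (203,380) and yellow (427,225). The black tray (332,427) is empty and the bystanders haven't moved.

```bash
python3 -c "
from workcell import r
print(r.close_job())"
```

```text
the job is handed in; nothing more can be done
None
```

The job is handed in: all three pump heads stand upright and released in the trays of their cap colours, the black tray is empty again, and the last picture shows the tin, box and ring where they were (32.6 s of the 106 s used; the judge's verdict was not shown).

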